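# Fetch the tall optics case from the middle of its stack

## Robot

A 6-joint arm with a two-finger parallel gripper is mounted at the origin on the work surface. World frame = base frame: x ahead of the robot, y to its left, z up, the work surface at z = 0. Lengths are in m, angles in degrees, forces in N, time in s.
With the tool pointing down it reaches from about 0.4 to 0.825 m from the base axis. Payload 7 kg.
Tool frame: the origin (TCP) lies midway between the tips of the shut fingers; the grasp point (between the pads) lies r.grip_depth behind it (r.grip_depth is the distance from the TCP to the grasp point, in m); z points along the fingers, y is the line along which they close (so a half turn about z gives the same grasp; the last joint's range is limited). The gripper opens to 88 mm and grips with 3 to 60 N. Pads are 19 mm wide; open, the fingers measure 130 mm over their backs; the gripper's body (78 mm by 193 mm) begins 47 mm behind the grasp point.
Start: joints at [-49.154, 20.546, 0.682, 0, -70.136, -16.507], TCP at [0.278, -0.615, 0.227] pointing down, gripper open.
Joint ranges: [-176.03, 176.03], [-82.01, 121.73], [-58.28, 71.71], [-173.87, 95.51], [-174.79, -0.11], [-173.66, 173.66]. Speed limits (degrees/s): [136.94, 136.94, 172.46, 180, 180, 180].

## Interface

Orientations are given as [roll, pitch, yaw] about the fixed x, y, z axes, in that order (R = Rz(yaw) Ry(pitch) Rx(roll)).
In Python, from plant import r gives the robot as it stands.
- The arm moves only by the shell command python3 drive.py 'ROWS' [OPENING] [FORCE]. ROWS is a JSON list of rows, 1 to 12 of them, each of 6 numbers: dx, dy, dz in m, then a rotation vector rx, ry, rz in degrees; each row is the pose to reach, as a shift and turn from the pose commanded when the command began, along the tool's axes at that moment; what a row does not reach only later rows make up. A row lasts 1/12 s, in which the tool goes at most 0.0417 m and 7.16 degrees, less where a joint would pass 70% of its speed; a pose out of reach is approached as far as the arm can. OPENING is the finger opening in m, set as the command begins (- or left out keeps the last). The fingers move at their own pace and stop on an object; FORCE is the grip in N (left out, the last holds). Time passes only in rows, so rows that do not move let the fingers close. It prints the time, the measured TCP pose, the force, the opening and the grip force at its end.
- r.get_state(): the state, without advancing time (a new reading comes with each control period).
- r.capture(name): name is "side" or "top" or "wrist"; returns a dict with "frame" (420x560x3 uint8, red, green, blue), "z_map" (420x560 float32, m along the optical axis (not along the pixel's ray), 0 where there is no reading), "fx", "fy", "cx", "cy" (pixels), "cam_to_world" (4x4, takes a point from camera to world coordinates). Camera axes: x right, y down, z forward; pixel columns grow to the right and rows downward; lengths in m; the calibration is good to about 2 mm. A picture is of the moment at which its call begins.
- r.close_job(): hands the job in; it is judged then, once.
The state is a dict: "time_s": time; "joints": joint angles; "qd": joint speeds; "joint_torque": joint torques, N m; "tcp_pos": TCP position; "eef_rot": TCP orientation; "contact_force": force on the tool from outside, world axes, zero at the start; "moment": the same for the moment, N m; "gripper_width": finger opening in m; "gripper_force": force on a finger pad.
Only numpy, scipy, OpenCV 4.12 (cv2) and the standard library are available. Lean on these libraries where they do the work, as an engineer would, in place of code of your own. Each camera call takes 0.05 s, during which the arm holds its last target. There are 200 camera calls.

## Task

On the optical bench one stack of lens cases has a tall case between two thin ones. Lift the thin case off the top and set it aside on the rubber pad of the staging plate, then lay the tall case flat inside the plate's lipped bay, and finally put the thin case back squarely on the bottom case, which stays where it is. They hold optics: keep them upright, set everything down gently and let go.

Things in the scene. Friction and masses are not known exactly. Their poses are not given: they have to be found in the camera images.
- top_case: Thin lens case on top of the three-case stack, 30 mm high, about 0.25 kg. Aluminium, black ends and foot band, 110 mm long (own x), 60 mm wide (own y; smooth long sides to grip), flat above and below; origin at the centre of its underside, z up. At the start it stands on the tall case, roughly aligned with it.
- tall_case: Tall lens case in the middle of the stack, 46 mm high, about 0.4 kg. Aluminium, black ends and foot band, 110 mm long (own x), 60 mm wide (own y; smooth long sides to grip), flat above and below; origin at the centre of its underside, z up. At the start it stands on the bottom case, roughly aligned with it.
- bottom_case: Thin lens case at the foot of the stack, 30 mm high, about 0.6 kg, loose on the bench left or right of the plate (a similar stack of only two thin cases on the other side is not wanted). Aluminium, black ends and foot band, 110 mm long (own x), 60 mm wide (own y; smooth long sides to grip), flat above and below; origin at the centre of its underside, z up.
- plate: Fixed dark steel plate, 160 (own x) x 300 (own y, about world y) x 10 mm; origin: centre of underside, z up. Bay: centre x 0, y +85, floor z 10 mm, 140 (x) x 100 (y) inside an aluminium lip 6 wide, 8 high. Black rubber pad: centre x 0, y -75, 140 (x) x 110 (y), top at z 12 mm. The plate starts empty. Loose bystanders are under 80 mm high.

How it is judged:
By the outcome, as a careful person would: the job done as asked, in the order asked, and still so for the second after the job is handed in, with the robot touching nothing.
It also fails if it takes over 72 s, if anything falls off the work surface, if the arm or the gripper's body presses on something with over 40 N, if the wrist force passes 120 N, or if a joint passes its speed limit or range.

## Working session

There is one attempt and no reset: what is moved stays moved. The work goes in short steps, Python scripts to look and compute and a shell command to move; the robot and the scene stay as the last step left them, time stands still between calls to the robot, and variables do not carry over. Pictures are saved under pics/ and viewed, at most 10 in all, crops included, and the job is handed in when it is done.

```bash
ls; mkdir -p pics; cat > h.py <<'E'
import numpy as np,cv2
from plant import r
def snap(n,f):
    c=r.capture(n); cv2.imwrite('pics/'+f+'.png',cv2.cvtColor(c['frame'],cv2.COLOR_RGB2BGR)); np.savez('pics/'+f+'.npz',**c); return c
def cloud(c):
    z=c['z_map'];v,u=np.mgrid[:z.shape[0],:z.shape[1]]
    P=np.stack([(u-c['cx'])/c['fx']*z,(v-c['cy'])/c['fy']*z,z,np.ones_like(z)],-1)@np.array(c['cam_to_world']).T
    P=P[...,:3];P[z==0]=np.nan;return P
E
python3 - <<'E'
from h import *
s=r.get_state();print(s);print(r.grip_depth)
for n in('top','side'):
    c=snap(n,n+'0');print(n,np.round(c['cam_to_world'],3).tolist(),c['fx'])
E
```

```text
drive.py
pics
plant.py
{'time_s': 0.0, 'joints': array([-4.91554898e+01,  2.05926719e+01,  6.31439698e-01, -1.93200581e-02,
       -7.01343723e+01, -1.65082111e+01]), 'qd': array([-0.02035251,  0.00343242, -0.05165138,  0.02195695,  0.0590798 ,
        0.02590439]), 'joint_torque': array([ 1.55980331e-03, -5.82714736e+01,  2.93058157e+01,  6.99683771e+00,
        6.84496423e-03, -1.33444414e-04]), 'tcp_pos': array([ 0.27793832, -0.61457443,  0.2255935 ]), 'eef_rot': array([ 1.79903175e+02, -9.75573126e-03, -1.55670273e+02]), 'contact_force': array([ 0.12115173, -0.09929813, -0.03468737]), 'moment': array([ 0.02379961, -0.09324857, -0.02301089]), 'gripper_force': 0.0, 'gripper_width': 0.08769900188702583}
0.0188
top [[-0.064, -0.974, 0.219, 0.352], [-0.998, 0.064, -0.009, 0.017], [-0.006, -0.219, -0.976, 0.89], [0.0, 0.0, 0.0, 1.0]] 413.7152977724097
side [[-0.998, -0.043, 0.045, 0.505], [-0.062, 0.687, -0.724, 0.646], [0.0, -0.725, -0.688, 0.652], [0.0, 0.0, 0.0, 1.0]] 395.8580799694295
```

View pics/top0.png

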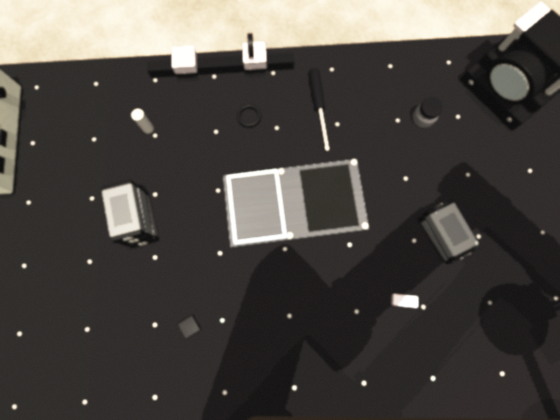

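View pics/side0.png

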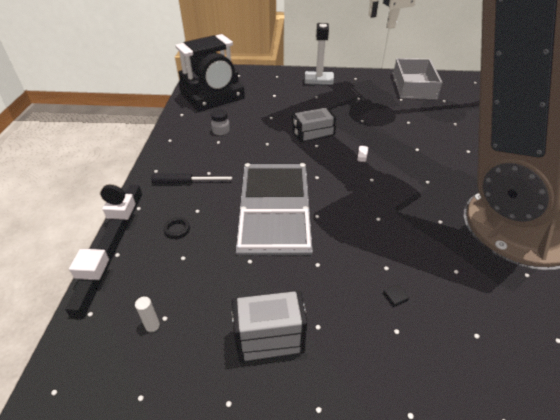

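The three-case stack is the one at top-image (128,212), on the robot's left. The two-case decoy is at (450,232). In the plate, the bay is at (257,207) and the pad at (335,198). I'll measure these from depth.

```bash
cat >> h.py <<'E'
def rect(P,uv,zlo,zhi,show=True):
    u,v,h=uv
    Q=P[v-h:v+h,u-h:u+h].reshape(-1,3);Q=Q[(Q[:,2]>zlo)&(Q[:,2]<zhi)]
    (c,s,a)=cv2.minAreaRect((Q[:,:2]*1000).astype(np.float32))
    if s[0]<s[1]: s=(s[1],s[0]);a+=90
    a=(a+90)%180-90
    print(len(Q),'z med',np.round(np.median(Q[:,2]),4),'c',np.round(c,1),'size',np.round(s,1),'long-axis yaw',round(a,1));return Q
E
python3 - <<'E'
from h import *
for n,uv,uvd in(('top',(126,210,48),(450,230,40)),('side',(270,315,60),(315,122,30))):
    c=np.load(f'pics/{n}0.npz');P=cloud(c)
    print(n)
    rect(P,uv,.098,.115); rect(P,uv,.07,.098);rect(P,uv,.02,.05);rect(P,uvd,.052,.07)
    for q in ([(257,207),(335,198),(226,176),(355,161),(366,227),(234,244),(291,170)] if n=='top' else [(274,228),(275,183),(246,166),(305,166),(311,249),(238,249)]):
        print(q,np.round(P[q[1],q[0]],4))
t=cv2.imread('pics/top0.png')
a=cv2.resize(t[150:255,85:165],None,fx=5,fy=5,interpolation=2);b=cv2.resize(t[150:255,215:375],None,fx=2.4,fy=5)
cv2.imwrite('pics/crop.png',np.hstack([a,b]))
E
```

```text
top
1797 z med 0.1064 c [544.2 314.7] size [114.4  60.8] long-axis yaw 11.1
373 z med 0.0815 c [537.6 289.6] size [126.4  53.7] long-axis yaw -16.9
307 z med 0.0342 c [536.8 286.6] size [125.5  53.5] long-axis yaw -17.4
1691 z med 0.0599 c [ 471.9 -343.8] size [114.6  61.5] long-axis yaw 21.9
(257, 207) [0.5536 0.0545 0.012 ]
(335, 198) [ 0.5628 -0.1167  0.0113]
(226, 176) [0.6287 0.1194 0.0112]
(355, 161) [ 0.6443 -0.1691  0.012 ]
(366, 227) [ 0.494  -0.1767  0.0134]
(234, 244) [0.476  0.1078 0.0119]
(291, 170) [ 0.633  -0.0253  0.0113]
side
2574 z med 0.1055 c [544.2 315.7] size [114.1  61.3] long-axis yaw 11.0
571 z med 0.086 c [541.4 343.6] size [115.3  21.7] long-axis yaw 1.4
560 z med 0.0363 c [539.6 341.1] size [113.1   5.5] long-axis yaw 10.5
535 z med 0.0595 c [ 472.8 -343. ] size [114.1  64.2] long-axis yaw 23.7
(274, 228) [0.5553 0.0527 0.0098]
(275, 183) [ 0.5638 -0.0975  0.0115]
(246, 166) [ 0.6438 -0.1593  0.0125]
(305, 166) [ 4.904e-01 -1.849e-01 -1.000e-04]
(311, 249) [0.4736 0.1096 0.0122]
(238, 249) [0.6268 0.1152 0.0074]
```

View pics/crop.png

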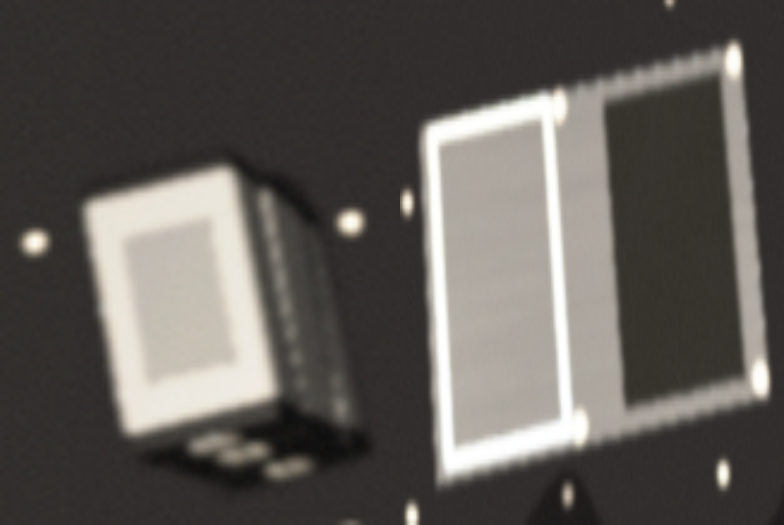

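```bash
python3 - <<'E'
from h import *
for n,uv in(('top',(295,202,75)),('side',(275,208,52))):
    c=np.load(f'pics/{n}0.npz');P=cloud(c)
    rect(P,uv,.006,.03)
    # colour: pixels->plane z=.01 intersection of bright plate
    rect(P,uv,.0145,.03)
R=np.eye(3)
from scipy.spatial.transform import Rotation as Ro
s=r.get_state();print(np.round(Ro.from_euler('xyz',s['eef_rot'],degrees=True).as_matrix(),3))
E
cat >> h.py <<'E'
def proj(c,pts,z):
    pts=np.asarray(pts,float);T=np.array(c['cam_to_world'])
    d=np.stack([(pts[:,0]-c['cx'])/c['fx'],(pts[:,1]-c['cy'])/c['fy'],np.ones(len(pts))],1)@T[:3,:3].T
    return T[:3,3]+d*((z-T[2,3])/d[:,2])[:,None]
def ra(X):
    (c,s,a)=cv2.minAreaRect((X[:,:2]*1000).astype(np.float32))
    if s[0]<s[1]: s=(s[1],s[0]);a+=90
    print('c',np.round(c,1),'size',np.round(s,1),'long yaw',round((a+90)%180-90,1))
E
python3 - <<'E'
from h import *
for n,uv in(('top',(295,202)),('side',(275,208))):
    c=np.load(f'pics/{n}0.npz');P=cloud(c)
    m=((P[...,2]>.006)&(P[...,2]<.03)).astype(np.uint8)
    m=cv2.morphologyEx(m,cv2.MORPH_OPEN,np.ones((5,5)))
    k,l=cv2.connectedComponents(m);M=l==l[uv[1],uv[0]]
    print(n);ra(P[M])
    g=c['frame'].min(2);g2=np.where(cv2.dilate(M.astype(np.uint8),np.ones((5,5)))>0,g,0)
    for t in (170,200):
        k,l,st,ce=cv2.connectedComponentsWithStats((g2>t).astype(np.uint8));i=1+np.argmax(st[1:,4]);v,u=np.nonzero(l==i)
        print(t,st[i]);ra(proj(c,np.c_[u,v],.017))
E
```

```text
top
c [561.6 -28.9] size [300.6 160.7] long yaw -86.3
170 [ 225  168   69   77 1512]
c [555.5  51.2] size [158.6 132.4] long yaw 3.7
200 [ 226  169   67   76 1202]
c [555.3  51.4] size [157.7 128.7] long yaw 3.7
side
c [561.6 -28.1] size [301.3 160.2] long yaw -86.4
170 [237 206  74  42 850]
c [555.9  51.7] size [156.2 123.1] long yaw 3.6
200 [237 207  74  40 645]
c [555.5  52. ] size [153.8 117.1] long yaw 3.6
```

Plate centre is (0.5616, -0.0285), yaw 3.7°, so the bay is at about (0.556, 0.056) and the pad at (0.566, -0.103). The stack is at (0.544, 0.315), yaw 11°.

```bash
cat >> h.py <<'E'
from scipy.spatial.transform import Rotation as Ro
def go(x,y,z,yaw):
    "tool-frame shift/turn to TCP x,y,z with case long axis at yaw, tool vertical"
    s=r.get_state();R=Ro.from_euler('xyz',s['eef_rot'],degrees=True)
    cands=[Ro.from_euler('xyz',[180,0,yaw+k],degrees=True) for k in(0,180)]
    rv=min(((R.inv()*c).as_rotvec(degrees=True) for c in cands),key=np.linalg.norm)
    d=R.inv().apply(np.array([x,y,z])-s['tcp_pos'])
    print('t',round(s['time_s'],2),'tcp',np.round(s['tcp_pos'],4),'rot',np.round(s['eef_rot'],2),'w',round(s['gripper_width'],4),'F',np.round(s['contact_force'],1))
    print('shift',np.round(d,4),'rotvec',np.round(rv,2),'rows>=',round(np.linalg.norm(d)/.0417,1))
E
python3 -c "
from h import *
go(.544,.315,.225,11)"
```

```text
t 0.1 tcp [ 0.278  -0.6146  0.2257] rot [ 1.7991e+02 -1.0000e-02 -1.5567e+02] w 0.0874 F [-0.1 -0.6 -0. ]
shift [-0.6254  0.7374  0.0017] rotvec [ 0.08 -0.02 13.33] rows>= 23.2
```

```bash
python3 drive.py '[[-0.6254,0.7374,0,0,0,13.3],[-0.6254,0.7374,0,0,0,13.3],[-0.6254,0.7374,0,0,0,13.3],[-0.6254,0.7374,0,0,0,13.3],[-0.6254,0.7374,0,0,0,13.3],[-0.6254,0.7374,0,0,0,13.3],[-0.6254,0.7374,0,0,0,13.3],[-0.6254,0.7374,0,0,0,13.3],[-0.6254,0.7374,0,0,0,13.3],[-0.6254,0.7374,0,0,0,13.3],[-0.6254,0.7374,0,0,0,13.3],[-0.6254,0.7374,0,0,0,13.3]]' 0.088 20
python3 -c "
from h import *
go(.544,.315,.225,11)"
```

```text
time_s: 1.1
tcp_pos: [0.4154, -0.1323, 0.2267]
eef_rot: [180.0, 0.0, -169.0]
contact_force: [0.8, -0.5, 0.1]
gripper_width: 0.0874
gripper_force: 0.0
t 1.1 tcp [ 0.4154 -0.1323  0.2267] rot [ 1.7999e+02  3.0000e-02 -1.6897e+02] w 0.0874 F [ 0.8 -0.5  0.1]
shift [-0.2118  0.4144  0.0018] rotvec [0.01 0.03 0.03] rows>= 11.2
```

```bash
python3 drive.py '[[-0.2118,0.4144,0,0,0,0],[-0.2118,0.4144,0,0,0,0],[-0.2118,0.4144,0,0,0,0],[-0.2118,0.4144,0,0,0,0],[-0.2118,0.4144,0,0,0,0],[-0.2118,0.4144,0,0,0,0],[-0.2118,0.4144,0,0,0,0],[-0.2118,0.4144,0,0,0,0],[-0.2118,0.4144,0,0,0,0],[-0.2118,0.4144,0,0,0,0],[-0.2118,0.4144,0,0,0,0],[-0.2118,0.4144,0,0,0,0]]'
python3 - <<'E'
from h import *
go(.544,.315,.082,11)
c=snap('wrist','w1');P=cloud(c);m=(P[...,2]>.1)&(P[...,2]<.115);m=cv2.morphologyEx(m.astype(np.uint8),cv2.MORPH_OPEN,np.ones((5,5)))>0
ra(P[m]);print(m.sum())
E
```

```text
time_s: 2.1
tcp_pos: [0.5452, 0.3182, 0.2249]
eef_rot: [-180.0, -0.0, -168.8]
contact_force: [0.0, 0.1, 0.4]
gripper_width: 0.0879
gripper_force: 0.0
t 2.1 tcp [0.5452 0.3182 0.2249] rot [-1.7997e+02 -3.0000e-02 -1.6881e+02] w 0.0879 F [0.  0.1 0.4]
shift [ 0.0017 -0.0028  0.1429] rotvec [-0.03 -0.03  0.19] rows>= 3.4
c [541.8 315.5] size [113.7  60.4] long yaw 10.8
7974
```

View pics/w1.png

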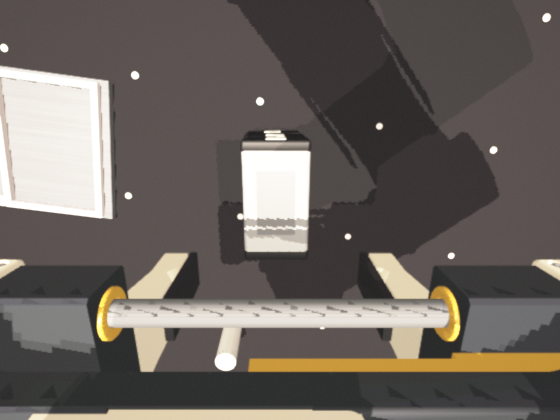

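The case top lies at (276,200), centred between the fingers at columns 190 and 365, with yaw aligned. I'll descend now.

```bash
python3 drive.py '[[0.0015,-0.0025,0.03,0,0,0.2],[0.0015,-0.0025,0.06,0,0,0.2],[0.0015,-0.0025,0.09,0,0,0.2],[0.0015,-0.0025,0.11,0,0,0.2],[0.0015,-0.0025,0.125,0,0,0.2],[0.0015,-0.0025,0.135,0,0,0.2],[0.0015,-0.0025,0.142,0,0,0.2],[0.0015,-0.0025,0.143,0,0,0.2],[0.0015,-0.0025,0.143,0,0,0.2],[0.0015,-0.0025,0.143,0,0,0.2]]'
python3 -c "
from h import *
go(.544,.3155,.082,11)"
```

```text
time_s: 2.98
tcp_pos: [0.5437, 0.3106, 0.0846]
eef_rot: [180.0, 0.1, -169.1]
contact_force: [0.1, -0.1, -0.6]
gripper_width: 0.0874
gripper_force: 0.0
t 2.98 tcp [0.5437 0.3106 0.0846] rot [ 1.7996e+02  8.0000e-02 -1.6915e+02] w 0.0874 F [ 0.1 -0.1 -0.6]
shift [-0.0012  0.0047  0.0026] rotvec [ 0.04  0.08 -0.15] rows>= 0.1
```

```bash
python3 drive.py '[[-0.0005,0.0025,0.001,0,0,0],[-0.001,0.0047,0.002,0,0,0],[-0.001,0.0047,0.002,0,0,0],[-0.001,0.0047,0.002,0,0,0],[-0.001,0.0047,0.002,0,0,0]]'
python3 -c "
from h import *
go(.544,.3155,.082,11)"
```

```text
time_s: 3.4
tcp_pos: [0.5433, 0.3152, 0.0817]
eef_rot: [180.0, 0.0, -169.2]
contact_force: [0.5, 0.5, -0.0]
gripper_width: 0.0875
gripper_force: 0.0
t 3.4 tcp [0.5433 0.3152 0.0817] rot [ 1.7999e+02  1.0000e-02 -1.6915e+02] w 0.0875 F [ 0.5  0.5 -0. ]
shift [-0.0008  0.0002 -0.0003] rotvec [ 0.01  0.01 -0.15] rows>= 0.0
```

```bash
python3 drive.py '[[0,0,0,0,0,0],[0,0,0,0,0,0],[0,0,0,0,0,0],[0,0,0,0,0,0],[0,0,0,0,0,0],[0,0,0,0,0,0],[0,0,0,0,0,0],[0,0,0,0,0,0]]' 0.05 20
```

```text
time_s: 4.07
tcp_pos: [0.5433, 0.3151, 0.0815]
eef_rot: [180.0, 0.0, -169.2]
contact_force: [-0.0, 0.4, -0.3]
gripper_width: 0.0598
gripper_force: 20.0
```

Gripped at 60 mm. Next I lift.

```bash
python3 drive.py '[[0,0,-0.004,0,0,0],[0,0,-0.01,0,0,0],[0,0,-0.02,0,0,0],[0,0,-0.035,0,0,0],[0,0,-0.05,0,0,0],[0,0,-0.065,0,0,0],[0,0,-0.075,0,0,0],[0,0,-0.08,0,0,0],[0,0,-0.08,0,0,0],[0,0,-0.08,0,0,0]]'
python3 - <<'E'
from h import *
go(.566,-.103,.16,3.7)
for n,uv in(('top',(126,210,52)),('side',(270,315,70))):
    c=snap(n,n+'1');P=cloud(c); print(n)
    rect(P,uv,.068,.085);rect(P,uv,.125,.15)
E
```

```text
time_s: 4.9
tcp_pos: [0.5431, 0.315, 0.1614]
eef_rot: [180.0, -0.0, -169.2]
contact_force: [-0.1, -0.5, -2.4]
gripper_width: 0.0599
gripper_force: 20.0
t 4.9 tcp [0.5431 0.315  0.1614] rot [ 1.7998e+02 -1.0000e-02 -1.6917e+02] w 0.0599 F [-0.1 -0.5 -2.4]
shift [ 0.056  -0.4149  0.0013] rotvec [ 0.02 -0.01  7.13] rows>= 10.0
top
698 z med 0.0763 c [526.8 309.4] size [77.3 60.7] long-axis yaw 10.2
0 z med nan c [0. 0.] size [0. 0.] long-axis yaw 0.0
side
1372 z med 0.0754 c [543.3 321.1] size [115.2  46.8] long-axis yaw 9.0
0 z med nan c [0. 0.] size [0. 0.] long-axis yaw 0.0
  return _methods._mean(a, axis=axis, dtype=dtype,
  ret = ret.dtype.type(ret / rcount)
```

Lifted (2.4 N). Now across to the pad.

```bash
python3 drive.py '[[0.002,-0.015,0,0,0,0.5],[0.006,-0.045,0,0,0,1],[0.011,-0.082,0,0,0,2],[0.017,-0.122,0,0,0,3],[0.022,-0.162,0,0,0,4],[0.027,-0.202,0,0,0,5],[0.033,-0.242,0,0,0,6],[0.038,-0.282,0,0,0,7],[0.043,-0.322,0,0,0,7.1],[0.049,-0.36,0,0,0,7.1],[0.053,-0.392,0,0,0,7.1],[0.056,-0.41,0,0,0,7.1]]'
python3 drive.py '[[0,-0.005,0,0,0,0],[0,-0.005,0,0,0,0],[0,-0.005,0,0,0,0]]'
python3 - <<'E'
from h import *
go(.566,-.103,.0177,3.7)
c=snap('top','top2');P=cloud(c);rect(P,(126,210,52),.068,.085)
c=snap('side','side2');P=cloud(c);rect(P,(270,315,70),.068,.085)
E
```

```text
time_s: 6.0
tcp_pos: [0.5644, -0.1017, 0.1608]
eef_rot: [-180.0, -0.1, -176.4]
contact_force: [0.9, 0.4, -2.1]
gripper_width: 0.0594
gripper_force: 20.0
time_s: 6.25
tcp_pos: [0.5653, -0.1032, 0.161]
eef_rot: [180.0, -0.1, -176.3]
contact_force: [0.0, -0.2, -1.5]
gripper_width: 0.0596
gripper_force: 20.0
t 6.25 tcp [ 0.5653 -0.1032  0.161 ] rot [ 1.7999e+02 -6.0000e-02 -1.7632e+02] w 0.0596 F [ 0.  -0.2 -1.5]
shift [-0.0009  0.0002  0.1433] rotvec [ 0.01 -0.06 -0.02] rows>= 3.4
19 z med 0.0758 c [592.1 333.7] size [36.4 11.7] long-axis yaw -75.5
2456 z med 0.0755 c [544.6 313. ] size [115.   61.4] long-axis yaw 10.3
```

```bash
python3 drive.py '[[0,0,0.02,0,0,0],[0,0,0.05,0,0,0],[0,0,0.08,0,0,0],[0,0,0.105,0,0,0],[0,0,0.122,0,0,0],[0,0,0.132,0,0,0],[0,0,0.137,0,0,0],[0,0,0.139,0,0,0],[0,0,0.139,0,0,0],[0,0,0.139,0,0,0]]'
python3 drive.py '[[0,0,0.001,0,0,0],[0,0,0.0018,0,0,0],[0,0,0.0025,0,0,0],[0,0,0.0025,0,0,0]]'
```

```text
time_s: 7.18
tcp_pos: [0.5666, -0.1028, 0.0237]
eef_rot: [-180.0, 0.1, -176.2]
contact_force: [-0.5, 0.0, -2.1]
gripper_width: 0.0602
gripper_force: 20.0
time_s: 7.52
tcp_pos: [0.5658, -0.1032, 0.0203]
eef_rot: [180.0, 0.0, -176.3]
contact_force: [-0.3, -0.2, -1.9]
gripper_width: 0.0597
gripper_force: 20.0
```

```bash
python3 drive.py '[[0,0,0.0008,0,0,0],[0,0,0.0014,0,0,0],[0,0,0.0018,0,0,0],[0,0,0.0018,0,0,0]]'
```

```text
time_s: 7.85
tcp_pos: [0.5656, -0.1032, 0.0181]
eef_rot: [-180.0, -0.0, -176.3]
contact_force: [-0.1, -0.5, -2.5]
gripper_width: 0.0596
gripper_force: 20.0
```

```bash
python3 drive.py '[[0,0,0.0004,0,0,0],[0,0,0.0008,0,0,0],[0,0,0.0008,0,0,0]]'
```

```text
time_s: 8.1
tcp_pos: [0.5657, -0.1031, 0.0175]
eef_rot: [-180.0, -0.0, -176.3]
contact_force: [0.4, 0.4, -1.4]
gripper_width: 0.0599
gripper_force: 20.0
```

```bash
python3 drive.py '[[0,0,0.0004,0,0,0],[0,0,0.0007,0,0,0],[0,0,0.0007,0,0,0]]'
```

```text
time_s: 8.35
tcp_pos: [0.5658, -0.1031, 0.0175]
eef_rot: [-180.0, 0.0, -176.2]
contact_force: [-2.6, 1.1, 7.2]
gripper_width: 0.0599
gripper_force: 20.0
```

Seated (contact force +7 N). Next: release, rise and return above the stack.

```bash
python3 drive.py '[[0,0,-0.0003,0,0,0],[0,0,-0.0003,0,0,0],[0,0,-0.0003,0,0,0],[0,0,-0.0003,0,0,0],[0,0,-0.0003,0,0,0],[0,0,-0.0003,0,0,0]]' 0.088
python3 drive.py '[[0,0,-0.01,0,0,0],[0,0,-0.03,0,0,0],[0,0,-0.06,0,0,0],[0,0,-0.1,0,0,0],[0,0,-0.13,0,0,0],[0,0,-0.142,0,0,0],[0,0,-0.142,0,0,0]]'
python3 - <<'E'
from h import *
go(.5445,.3135,.2,10.3)
c=snap('side','side3');P=cloud(c);rect(P,(270,315,70),.068,.085);rect(P,(275,180,60),.035,.06)
c=snap('top','top3');P=cloud(c);rect(P,(126,210,52),.068,.085);rect(P,(335,198,60),.035,.06)
E
```

```text
time_s: 8.85
tcp_pos: [0.5658, -0.1032, 0.017]
eef_rot: [-180.0, -0.0, -176.3]
contact_force: [-0.5, 0.3, -0.4]
gripper_width: 0.087
gripper_force: 0.0
time_s: 9.43
tcp_pos: [0.5679, -0.1031, 0.1641]
eef_rot: [-180.0, 0.4, -176.2]
contact_force: [-0.8, 0.7, -0.2]
gripper_width: 0.0879
gripper_force: 0.0
t 9.43 tcp [ 0.5679 -0.1031  0.1641] rot [-179.99    0.43 -176.23] w 0.0879 F [-0.8  0.7 -0.2]
shift [-0.0043  0.4173 -0.036 ] rotvec [-0.04  0.43 -6.53] rows>= 10.0
2455 z med 0.0755 c [544.7 313.2] size [114.9  61.4] long-axis yaw 9.7
1172 z med 0.0418 c [ 579.7 -205.3] size [340.1 272.9] long-axis yaw 0.9
20 z med 0.0766 c [592.5 334. ] size [37.2 10.2] long-axis yaw -73.4
1110 z med 0.0423 c [ 567.  -103.4] size [113.6  60.4] long-axis yaw 3.2
```

```bash
python3 drive.py '[[-0.006,0.4175,-0.02,0,0,-6.5],[-0.006,0.4175,-0.02,0,0,-6.5],[-0.006,0.4175,-0.02,0,0,-6.5],[-0.006,0.4175,-0.02,0,0,-6.5],[-0.006,0.4175,-0.02,0,0,-6.5],[-0.006,0.4175,-0.02,0,0,-6.5],[-0.006,0.4175,-0.02,0,0,-6.5],[-0.006,0.4175,-0.02,0,0,-6.5],[-0.006,0.4175,-0.02,0,0,-6.5],[-0.006,0.4175,-0.02,0,0,-6.5],[-0.006,0.4175,-0.02,0,0,-6.5],[-0.006,0.4175,-0.02,0,0,-6.5]]'
python3 drive.py '[[0,0,0,0,0,0],[0,0,0,0,0,0],[0,0,0,0,0,0]]'
python3 - <<'E'
from h import *
go(.544,.3135,.05,10)
c=snap('wrist','w4');P=cloud(c);m=(P[...,2]>.07)&(P[...,2]<.085);m=cv2.morphologyEx(m.astype(np.uint8),cv2.MORPH_OPEN,np.ones((7,7)));k,l,st,_=cv2.connectedComponentsWithStats(m);m=l==1+np.argmax(st[1:,4])
ra(P[m]);print(m.sum())
E
```

```text
time_s: 10.53
tcp_pos: [0.5434, 0.3158, 0.177]
eef_rot: [-179.9, -0.2, -169.6]
contact_force: [0.4, 0.3, -0.8]
gripper_width: 0.0877
gripper_force: 0.0
time_s: 10.78
tcp_pos: [0.5445, 0.3125, 0.1787]
eef_rot: [-180.0, -0.0, -169.8]
contact_force: [-0.3, 0.3, 0.6]
gripper_width: 0.0876
gripper_force: 0.0
t 10.78 tcp [0.5445 0.3125 0.1787] rot [-1.7997e+02 -5.0000e-02 -1.6984e+02] w 0.0876 F [-0.3  0.3  0.6]
shift [0.0002 0.0012 0.1287] rotvec [-0.03 -0.05  0.16] rows>= 3.1
c [541.5 313.5] size [112.8  60.1] long yaw 10.2
8745
```

```bash
python3 drive.py '[[0,0.001,0.02,0,0,0],[0,0.001,0.05,0,0,0],[0,0.001,0.08,0,0,0],[0,0.001,0.105,0,0,0],[0,0.001,0.12,0,0,0],[0,0.001,0.127,0,0,0],[0,0.001,0.128,0,0,0],[0,0.001,0.128,0,0,0],[0,0.001,0.128,0,0,0]]'
python3 -c "
from h import *
go(.544,.3135,.05,10)"
```

```text
time_s: 11.58
tcp_pos: [0.5452, 0.3152, 0.0525]
eef_rot: [179.9, 0.1, -169.8]
contact_force: [-0.4, 0.3, 0.4]
gripper_width: 0.0871
gripper_force: 0.0
t 11.58 tcp [0.5452 0.3152 0.0525] rot [ 1.7994e+02  1.1000e-01 -1.6977e+02] w 0.0871 F [-0.4  0.3  0.4]
shift [ 0.0015 -0.0015  0.0025] rotvec [0.06 0.1  0.23] rows>= 0.1
```

```bash
python3 drive.py '[[0.001,-0.001,0.001,0,0,0],[0.001,-0.001,0.001,0,0,0],[0.001,-0.001,0.001,0,0,0]]'
python3 drive.py '[[0,0,0,0,0,0],[0,0,0,0,0,0],[0,0,0,0,0,0],[0,0,0,0,0,0],[0,0,0,0,0,0],[0,0,0,0,0,0],[0,0,0,0,0,0],[0,0,0,0,0,0]]' 0.05 25
```

```text
time_s: 11.83
tcp_pos: [0.5437, 0.3139, 0.0509]
eef_rot: [180.0, 0.1, -169.8]
contact_force: [0.5, 0.7, 0.6]
gripper_width: 0.0874
gripper_force: 0.0
time_s: 12.5
tcp_pos: [0.5435, 0.3137, 0.05]
eef_rot: [-180.0, -0.0, -169.8]
contact_force: [-0.1, -0.5, 1.7]
gripper_width: 0.0597
gripper_force: 25.0
```

```bash
python3 drive.py '[[0,0,-0.004,0,0,0],[0,0,-0.01,0,0,0],[0,0,-0.02,0,0,0],[0,0,-0.035,0,0,0],[0,0,-0.05,0,0,0],[0,0,-0.065,0,0,0],[0,0,-0.08,0,0,0],[0,0,-0.09,0,0,0],[0,0,-0.09,0,0,0],[0,0,-0.09,0,0,0]]'
python3 - <<'E'
from h import *
go(.556,.0565,.14,3.7)
c=snap('side','side5');P=cloud(c);rect(P,(270,325,70),.022,.038)
E
```

```text
time_s: 13.33
tcp_pos: [0.5435, 0.3139, 0.1406]
eef_rot: [179.9, 0.1, -169.8]
contact_force: [-0.9, -1.1, -4.5]
gripper_width: 0.06
gripper_force: 25.0
t 13.33 tcp [0.5435 0.3139 0.1406] rot [ 1.7994e+02  5.0000e-02 -1.6977e+02] w 0.06 F [-0.9 -1.1 -4.5]
shift [ 0.0334 -0.2555  0.0003] rotvec [0.06 0.05 6.53] rows>= 6.2
1618 z med 0.0295 c [543.8 317.7] size [115.   52.9] long-axis yaw 10.2
```

```bash
python3 drive.py '[[0.002,-0.015,0,0,0,0.5],[0.006,-0.045,0,0,0,1.5],[0.011,-0.08,0,0,0,2.5],[0.016,-0.118,0,0,0,3.5],[0.021,-0.155,0,0,0,4.5],[0.026,-0.195,0,0,0,5.5],[0.03,-0.225,0,0,0,6.5],[0.032,-0.245,0,0,0,6.5],[0.0334,-0.2545,0,0,0,6.5],[0.0334,-0.2545,0,0,0,6.5],[0.0334,-0.2545,0,0,0,6.5]]'
python3 - <<'E'
from h import *
go(.556,.0565,.03,3.7)
c=snap('side','side6');P=cloud(c);rect(P,(270,325,70),.022,.038)
c=snap('top','top6');P=cloud(c);rect(P,(126,210,60),.022,.038)
E
```

```text
time_s: 14.3
tcp_pos: [0.5555, 0.0568, 0.1394]
eef_rot: [-180.0, -0.1, -176.3]
contact_force: [-0.5, -0.3, -4.5]
gripper_width: 0.06
gripper_force: 25.0
t 14.3 tcp [0.5555 0.0568 0.1394] rot [-1.7999e+02 -6.0000e-02 -1.7634e+02] w 0.06 F [-0.5 -0.3 -4.5]
shift [-0.0006 -0.0003  0.1094] rotvec [-0.01 -0.06 -0.04] rows>= 2.6
2273 z med 0.0295 c [544.7 312.4] size [114.5  61.2] long-axis yaw 12.6
1356 z med 0.0304 c [544.2 311.6] size [113.8  60.9] long-axis yaw 12.5
```

View pics/side6.png

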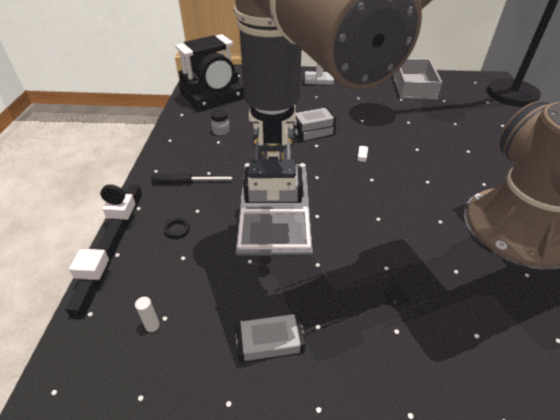

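The bottom case stands undisturbed at side-image (270,337): centre (0.544, 0.312), yaw 12.5°. The tall case hangs upright over the plate at (273,180), with the bay clear at (275,230). Next I lower it.

```bash
python3 drive.py '[[0,0,0.015,0,0,0],[0,0,0.035,0,0,0],[0,0,0.06,0,0,0],[0,0,0.08,0,0,0],[0,0,0.093,0,0,0],[0,0,0.1,0,0,0],[0,0,0.104,0,0,0],[0,0,0.105,0,0,0],[0,0,0.105,0,0,0],[0,0,0.105,0,0,0]]'
python3 drive.py '[[0,0,0.001,0,0,0],[0,0,0.0018,0,0,0],[0,0,0.0025,0,0,0],[0,0,0.0025,0,0,0]]'
```

```text
time_s: 15.23
tcp_pos: [0.5565, 0.0578, 0.0359]
eef_rot: [180.0, 0.1, -176.2]
contact_force: [-0.3, 0.3, -3.8]
gripper_width: 0.0598
gripper_force: 25.0
time_s: 15.57
tcp_pos: [0.5559, 0.0573, 0.0327]
eef_rot: [180.0, 0.0, -176.3]
contact_force: [0.1, -0.5, -4.1]
gripper_width: 0.0603
gripper_force: 25.0
```

```bash
python3 drive.py '[[0,0,0.0006,0,0,0],[0,0,0.0012,0,0,0],[0,0,0.0016,0,0,0],[0,0,0.0016,0,0,0]]'
python3 drive.py '[[0,0,0.0003,0,0,0],[0,0,0.0006,0,0,0],[0,0,0.0006,0,0,0]]'
```

```text
time_s: 15.9
tcp_pos: [0.5558, 0.0573, 0.0308]
eef_rot: [-180.0, -0.0, -176.3]
contact_force: [-1.2, -0.2, -4.6]
gripper_width: 0.0595
gripper_force: 25.0
time_s: 16.15
tcp_pos: [0.5559, 0.0573, 0.0303]
eef_rot: [-180.0, -0.0, -176.3]
contact_force: [0.4, 0.3, -4.1]
gripper_width: 0.0599
gripper_force: 25.0
```

```bash
python3 drive.py '[[0,0,0.0003,0,0,0],[0,0,0.0006,0,0,0],[0,0,0.0006,0,0,0]]'
```

```text
time_s: 16.4
tcp_pos: [0.5559, 0.0573, 0.03]
eef_rot: [-180.0, 0.0, -176.3]
contact_force: [-2.3, 0.3, 0.8]
gripper_width: 0.0598
gripper_force: 25.0
```

```bash
python3 drive.py '[[0,0,0,0,0,0],[0,0,0,0,0,0],[0,0,0,0,0,0],[0,0,0,0,0,0],[0,0,0,0,0,0],[0,0,0,0,0,0]]' 0.088
python3 drive.py '[[0,0,-0.01,0,0,0],[0,0,-0.03,0,0,0],[0,0,-0.06,0,0,0],[0,0,-0.09,0,0,0],[0,0,-0.105,0,0,0],[0,0,-0.11,0,0,0],[0,0,-0.11,0,0,0]]'
python3 -c "
from h import *
go(.566,-.1033,.14,3.5)"
```

```text
time_s: 16.9
tcp_pos: [0.556, 0.0573, 0.0298]
eef_rot: [180.0, 0.0, -176.3]
contact_force: [0.7, 0.6, 0.7]
gripper_width: 0.087
gripper_force: 0.0
time_s: 17.48
tcp_pos: [0.5567, 0.0576, 0.142]
eef_rot: [179.9, 0.2, -176.3]
contact_force: [0.5, -0.3, 0.3]
gripper_width: 0.0875
gripper_force: 0.0
t 17.48 tcp [0.5567 0.0576 0.142 ] rot [ 179.93    0.2  -176.26] w 0.0875 F [ 0.5 -0.3  0.3]
shift [ 0.0013 -0.1612  0.0018] rotvec [0.07 0.2  0.24] rows>= 3.9
```

```bash
python3 drive.py '[[0.001,-0.04,0,0,0,0.2],[0.001,-0.08,0,0,0,0.2],[0.001,-0.12,0,0,0,0.2],[0.001,-0.15,0,0,0,0.2],[0.001,-0.161,0,0,0,0.2],[0.001,-0.161,0,0,0,0.2],[0.001,-0.161,0,0,0,0.2],[0.001,-0.161,0,0,0,0.2]]'
python3 - <<'E'
from h import *
go(.566,-.1033,.0175,3.7)
c=snap('side','side7');P=cloud(c);rect(P,(275,222,38),.05,.065);rect(P,(270,325,70),.022,.038)
c=snap('top','top7');P=cloud(c);rect(P,(255,200,50),.05,.065);rect(P,(126,210,60),.022,.038)
c=snap('wrist','w7');P=cloud(c);m=(P[...,2]>.035)&(P[...,2]<.05);m=cv2.morphologyEx(m.astype(np.uint8),cv2.MORPH_OPEN,np.ones((7,7)));k,l,st,_=cv2.connectedComponentsWithStats(m);m=l==1+np.argmax(st[1:,4])
ra(P[m])
E
```

```text
time_s: 18.15
tcp_pos: [0.565, -0.1028, 0.1391]
eef_rot: [180.0, -0.1, -176.5]
contact_force: [-0.1, 0.0, 0.3]
gripper_width: 0.0876
gripper_force: 0.0
t 18.15 tcp [ 0.565  -0.1028  0.1391] rot [ 1.7999e+02 -7.0000e-02 -1.7646e+02] w 0.0876 F [-0.1  0.   0.3]
shift [-0.0011 -0.0005  0.1216] rotvec [ 0.01 -0.07 -0.16] rows>= 2.9
1124 z med 0.0556 c [557.7  59.1] size [113.7  60.4] long-axis yaw 3.5
2270 z med 0.0296 c [544.7 312.4] size [114.7  61. ] long-axis yaw 12.3
275 z med 0.0562 c [559.3  35.5] size [110.8  17. ] long-axis yaw 3.7
7 z med 0.0309 c [588.5 350.2] size [9.1 3.2] long-axis yaw -12.6
c [ 564.2 -102.8] size [113.8  60. ] long yaw 4.0
```

View pics/side7.png

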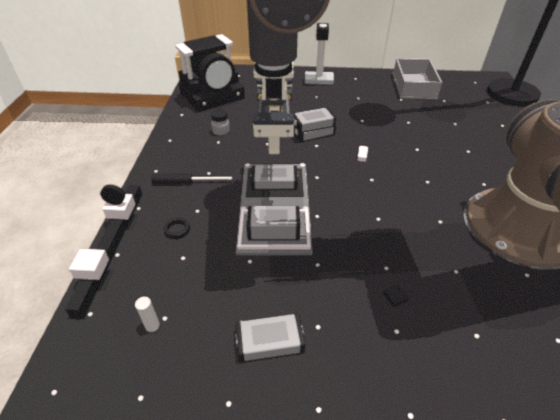

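The tall case sits flat in the bay at (274,222), with its top at 0.0556 m. The thin case is on the pad at (274,177), and the bottom case is unmoved at (270,337). Next I regrasp the thin case.

```bash
python3 drive.py '[[-0.001,0,0.02,0,0,0],[-0.001,0,0.045,0,0,0],[-0.001,0,0.075,0,0,0],[-0.001,0,0.098,0,0,0],[-0.001,0,0.112,0,0,0],[-0.001,0,0.118,0,0,0],[-0.001,0,0.12,0,0,0],[-0.001,0,0.12,0,0,0],[-0.001,0,0.12,0,0,0],[-0.001,0,0.12,0,0,0]]'
python3 -c "
from h import *
go(.566,-.1033,.018,3.7)"
```

```text
time_s: 19.13
tcp_pos: [0.5673, -0.1031, 0.021]
eef_rot: [180.0, 0.1, -176.4]
contact_force: [-0.3, -0.2, -0.5]
gripper_width: 0.0877
gripper_force: 0.0
t 19.13 tcp [ 0.5673 -0.1031  0.021 ] rot [ 1.8000e+02  1.2000e-01 -1.7644e+02] w 0.0877 F [-0.3 -0.2 -0.5]
shift [ 0.0013 -0.0001  0.003 ] rotvec [ 0.    0.12 -0.14] rows>= 0.1
```

```bash
python3 drive.py '[[0.0005,0,0.001,0,0,0],[0.001,0,0.002,0,0,0],[0.001,0,0.002,0,0,0],[0.001,0,0.002,0,0,0]]'
python3 drive.py '[[0,0,0,0,0,0],[0,0,0,0,0,0],[0,0,0,0,0,0],[0,0,0,0,0,0],[0,0,0,0,0,0],[0,0,0,0,0,0],[0,0,0,0,0,0],[0,0,0,0,0,0]]' 0.05 20
python3 drive.py '[[0,0,-0.004,0,0,0],[0,0,-0.01,0,0,0],[0,0,-0.02,0,0,0],[0,0,-0.04,0,0,0],[0,0,-0.06,0,0,0],[0,0,-0.08,0,0,0],[0,0,-0.1,0,0,0],[0,0,-0.115,0,0,0],[0,0,-0.12,0,0,0],[0,0,-0.12,0,0,0],[0,0,-0.12,0,0,0]]'
python3 - <<'E'
from h import *
go(.5445,.312,.14,12.5)
c=np.load('pics/side6.npz')
E
```

```text
time_s: 19.47
tcp_pos: [0.5654, -0.1034, 0.018]
eef_rot: [180.0, 0.0, -176.5]
contact_force: [-0.2, -0.5, -0.6]
gripper_width: 0.0875
gripper_force: 0.0
time_s: 20.13
tcp_pos: [0.5654, -0.1034, 0.0178]
eef_rot: [180.0, 0.0, -176.5]
contact_force: [0.6, 0.5, -1.1]
gripper_width: 0.0599
gripper_force: 20.0
time_s: 21.05
tcp_pos: [0.565, -0.1033, 0.1376]
eef_rot: [180.0, 0.0, -176.5]
contact_force: [-0.4, 1.0, -4.1]
gripper_width: 0.0598
gripper_force: 20.0
t 21.05 tcp [ 0.565  -0.1033  0.1376] rot [ 1.7997e+02  1.0000e-02 -1.7648e+02] w 0.0598 F [-0.4  1.  -4.1]
shift [-0.005   0.4158 -0.0022] rotvec [ 0.03  0.01 -8.98] rows>= 10.0
```

```bash
python3 drive.py '[[0,0.015,0,0,0,-0.5],[0,0.045,0,0,0,-1],[-0.001,0.082,0,0,0,-2],[-0.001,0.122,0,0,0,-3],[-0.002,0.162,0,0,0,-4],[-0.002,0.202,0,0,0,-5],[-0.002,0.242,0,0,0,-6],[-0.003,0.282,0,0,0,-7],[-0.003,0.322,0,0,0,-8],[-0.004,0.36,0,0,0,-9],[-0.004,0.392,0,0,0,-9],[-0.004,0.41,0,0,0,-9]]'
python3 drive.py '[[0.0008,0.0055,0.01,0,0,0],[0.0008,0.0055,0.03,0,0,0],[0.0008,0.0055,0.05,0,0,0],[0.0008,0.0055,0.062,0,0,0],[0.0008,0.0055,0.07,0,0,0],[0.0008,0.0055,0.074,0,0,0],[0.0008,0.0055,0.076,0,0,0],[0.0008,0.0055,0.076,0,0,0],[0.0008,0.0055,0.076,0,0,0],[0.0008,0.0055,0.076,0,0,0]]'
python3 - <<'E'
from h import *
go(.5434,.312,.04,12.5)
c=snap('side','side8');P=cloud(c)
rect(P,(270,320,80),.082,.1);rect(P,(270,330,80),.022,.035)
rect(P,(270,320,80),.07,.1);rect(P,(270,320,80),.022,.1)
E
```

```text
time_s: 22.05
tcp_pos: [0.5431, 0.309, 0.1359]
eef_rot: [-179.9, -0.1, -167.3]
contact_force: [0.3, -0.1, -2.2]
gripper_width: 0.0601
gripper_force: 20.0
time_s: 22.88
tcp_pos: [0.5426, 0.3115, 0.0627]
eef_rot: [180.0, 0.1, -167.5]
contact_force: [0.4, -0.5, -2.8]
gripper_width: 0.0597
gripper_force: 20.0
t 22.88 tcp [0.5426 0.3115 0.0627] rot [ 1.7995e+02  8.0000e-02 -1.6746e+02] w 0.0597 F [ 0.4 -0.5 -2.8]
shift [-0.0008  0.0003  0.0227] rotvec [0.05 0.08 0.04] rows>= 0.5
899 z med 0.0866 c [544.1 311.9] size [114.6  60.4] long-axis yaw 12.8
115 z med 0.0291 c [585.6 345.3] size [18.4 15. ] long-axis yaw 7.2
955 z med 0.0865 c [544.2 312. ] size [114.8  60.4] long-axis yaw 12.8
1117 z med 0.0863 c [544.2 312. ] size [114.8  60.4] long-axis yaw 12.8
```

View pics/side8.png

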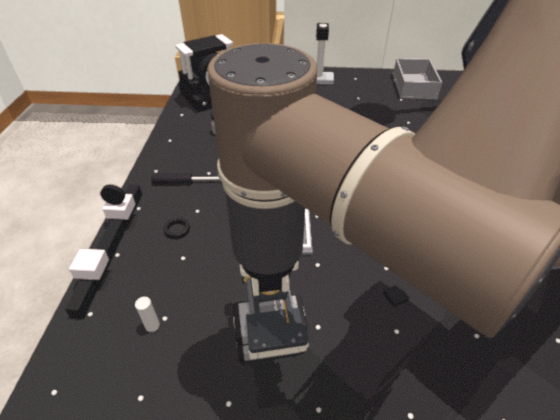

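The held case hangs level over the bottom case (272,340) and agrees with its pose to within 0.5 mm and 0.4°. I'll lower it gently.

```bash
python3 drive.py '[[-0.0004,0.0003,0.006,0,0,0],[-0.0004,0.0003,0.012,0,0,0],[-0.0004,0.0003,0.017,0,0,0],[-0.0004,0.0003,0.02,0,0,0],[-0.0004,0.0003,0.022,0,0,0],[-0.0004,0.0003,0.0225,0,0,0],[-0.0004,0.0003,0.0225,0,0,0],[-0.0004,0.0003,0.0225,0,0,0]]'
python3 drive.py '[[0,0,0.0008,0,0,0],[0,0,0.0015,0,0,0],[0,0,0.002,0,0,0],[0,0,0.002,0,0,0]]'
```

```text
time_s: 23.6
tcp_pos: [0.5425, 0.3117, 0.0393]
eef_rot: [180.0, 0.0, -167.5]
contact_force: [0.6, 0.1, -2.5]
gripper_width: 0.06
gripper_force: 20.0
time_s: 23.93
tcp_pos: [0.5424, 0.3116, 0.0372]
eef_rot: [180.0, -0.0, -167.5]
contact_force: [-0.7, 0.5, -2.2]
gripper_width: 0.0598
gripper_force: 20.0
```

```bash
python3 drive.py '[[-0.0005,0.0002,0.0004,0,0,0],[-0.0005,0.0002,0.0009,0,0,0],[-0.0005,0.0002,0.0009,0,0,0]]'
python3 drive.py '[[0,0,0.0003,0,0,0],[0,0,0.0005,0,0,0],[0,0,0.0005,0,0,0]]'
```

```text
time_s: 24.18
tcp_pos: [0.5429, 0.3119, 0.0363]
eef_rot: [-180.0, -0.0, -167.5]
contact_force: [-0.4, -0.3, -2.8]
gripper_width: 0.0598
gripper_force: 20.0
time_s: 24.43
tcp_pos: [0.5428, 0.3119, 0.0358]
eef_rot: [-180.0, -0.0, -167.5]
contact_force: [0.5, -0.6, -3.3]
gripper_width: 0.0598
gripper_force: 20.0
```

```bash
python3 drive.py '[[0,0,0.0003,0,0,0],[0,0,0.0005,0,0,0],[0,0,0.0005,0,0,0]]'
```

```text
time_s: 24.68
tcp_pos: [0.5429, 0.3119, 0.0357]
eef_rot: [180.0, 0.0, -167.5]
contact_force: [-2.6, -0.5, 2.8]
gripper_width: 0.0597
gripper_force: 20.0
```

Seated. Release, retreat and check.

```bash
python3 drive.py '[[0,0,0,0,0,0],[0,0,0,0,0,0],[0,0,0,0,0,0],[0,0,0,0,0,0],[0,0,0,0,0,0],[0,0,0,0,0,0]]' 0.088
python3 drive.py '[[0,0,-0.01,0,0,0],[0,0,-0.03,0,0,0],[0,0,-0.06,0,0,0],[0,0,-0.1,0,0,0],[0,0,-0.135,0,0,0],[0,0,-0.16,0,0,0],[0,-0.03,-0.16,0,0,0],[0,-0.07,-0.16,0,0,0],[0,-0.11,-0.16,0,0,0],[0,-0.15,-0.16,0,0,0],[0,-0.18,-0.16,0,0,0],[0,-0.19,-0.16,0,0,0]]'
python3 drive.py '[[0,0,0,0,0,0],[0,0,0,0,0,0],[0,0,0,0,0,0]]'
python3 - <<'E'
from h import *
c=snap('side','side9');P=cloud(c);rect(P,(270,325,70),.052,.07);rect(P,(270,325,70),.012,.028)
k=np.load('pics/side7.npz');
c=snap('top','top9');P=cloud(c);rect(P,(130,210,52),.052,.07)
E
```

```text
time_s: 25.18
tcp_pos: [0.5429, 0.312, 0.0353]
eef_rot: [180.0, 0.0, -167.5]
contact_force: [-0.1, 0.1, -1.0]
gripper_width: 0.0869
gripper_force: 0.0
time_s: 26.18
tcp_pos: [0.5843, 0.1228, 0.1964]
eef_rot: [-180.0, 0.0, -167.6]
contact_force: [-0.4, 0.8, -0.8]
gripper_width: 0.0875
gripper_force: 0.0
time_s: 26.43
tcp_pos: [0.5841, 0.1271, 0.1958]
eef_rot: [180.0, 0.0, -167.5]
contact_force: [-0.1, 0.4, 0.1]
gripper_width: 0.0873
gripper_force: 0.0
2367 z med 0.0595 c [544.6 312. ] size [114.7  61. ] long-axis yaw 12.6
310 z med 0.0203 c [538.8 341.3] size [112.    5.8] long-axis yaw 10.8
1622 z med 0.0603 c [544.7 311.1] size [114.7  61.4] long-axis yaw 13.4
```

```bash
python3 -c "
import cv2
a=cv2.imread('pics/side9.png');cv2.imwrite('pics/end.png',cv2.resize(a[140:400,190:360],None,fx=2.3,fy=2.3,interpolation=2))"
```

```text
(no output)
```

View pics/end.png

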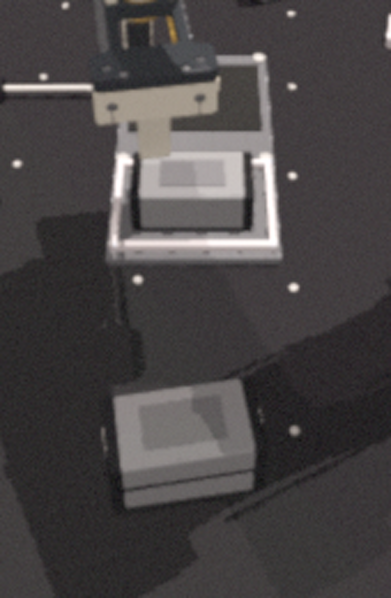

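The crop shows the thin case flush on the bottom case at (185,440) and the tall case flat inside the lip at (190,195). The gripper is clear of both.

```bash
python3 -c "
from plant import r
print(r.close_job())"
```

```text
the job is handed in; nothing more can be done
None
```

I handed the job in at about 26 s: the tall case lies flat in the bay, the thin case is back on the unmoved bottom case to within about 1 mm and 1°, and the gripper is open and clear; no verdict was returned.

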